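Line up specimen pots by height for the barcode reader

ROBOT

A 6-joint arm with a two-finger parallel gripper is mounted at the origin on the work surface. World frame = base frame: x ahead of the robot, y to its left, z up, the work surface at z = 0. Lengths are in m, angles in rad, forces in N, time in s.
With the tool pointing down it reaches from about 0.3 to 0.825 m from the base axis. Payload 5.4 kg.
Tool frame: the origin (TCP) lies on the centre line of the jaws, within the pads' length; the fingertips stand 14 mm ahead of it and the grasp point (between the pads) lies 5 mm behind it; z points along the fingers, y is the line along which they close (so a half turn about z gives the same grasp; the last joint's range is limited). The gripper opens to 92 mm and grips with 3 to 60 N. Pads are 20 mm wide; open, the fingers measure 128 mm over their backs; the gripper's body (75 mm by 189 mm) begins 69 mm behind the grasp point.
Start: joints at [-1.419, 0.158, 1.597, -0, 1.386, -0.21], TCP at [0.204, -0.538, 0.229] pointing down, gripper open.
Joint ranges: [-2.91, 2.91], [-0.94, 2.29], [0.18, 2.7], [-1.29, 4.43], [0.17, 2.64], [-3, 3]. Speed limits (rad/s): [2.57, 2.57, 3.14, 3.14, 3.14, 3.14].

INTERFACE

Orientations are given as a unit quaternion [w, x, y, z].
In Python, from workcell import * gives the robot as it stands.
- The arm moves only by the tool arm_command, never from a script. Its argument "rows" is a list that holds one entry, the list of rows, each a list of 7 numbers: the shift along the world's x, y, z in cm, then the turn, a rotation vector about the world's x, y, z in rad, then the opening in per cent of the stroke, from 0 (shut) to 100 (fully open). A call has 1 to 10 rows; each row is the pose to reach, as a shift and turn from the pose commanded when the call began; what a row does not reach only later rows make up. A row lasts 1/10 s, in which the tool goes at most 50 mm and 8.59 degrees, less where a joint would pass 70% of its speed; a pose out of reach is approached as far as the arm can. A call with a gripper value outside its range is refused whole. The fingers move at their own pace and stop on an object; "force" is the grip in N (left out, the last holds). Time passes only in rows, so rows that repeat a pose let the fingers close. It gives the time, the measured TCP pose, the force, the opening and the grip force at its end, in the units of the state.
- get_state(): the state, without advancing time (a new reading comes with each control period).
- capture(name): name is "side" or "top" or "wrist"; returns the picture (400x640x3 uint8, red, green, blue); there is no depth.
- calibration(name): a dict with "camera_matrix" (3x3 intrinsics, pixels), "k1" (the pictures are not rectified: a ray, as slopes to the right and down, at radius r is drawn at 1 + k1 r^2 times it, then the intrinsics apply), "R" (3x3) and "t" (3): a world point X has camera coordinates R X + t; the wrist camera has in their place "mount" (4x4, takes a point from camera to tool coordinates, whose origin is the TCP and whose axes are the flange's). Camera axes: x right, y down, z forward; pixel columns grow to the right and rows downward; lengths in m; the calibration is good to about 2 mm. A picture is of the moment at which its call begins: read the wrist's pose just before it. calibration takes no time and is no camera call.
- sign_off(): hands the job in; it is judged then, once.
Trained networks look in the newest picture that a camera, given by its name, has taken for a name from the list of things; names that differ only in an ending like _2 or _b are one class to them, and where a whole thing is asked for, a point or a joint stands for the part that bears it (a point fixed in the world has none). Each returns a list of dicts, best first, with "conf" (0 to 1); they miss things now and then, are a little off and sometimes report something else, mostly with a low value. They report only what shows in the picture. A call takes as long as a camera call. They do not tell look-alikes from the thing itself.
- cut_out(camera, name): "region" (400x640 bool, what is visible of it) and "rect" ([left, top, right, bottom] in pixels, round what is visible of it).
The state is a dict: "clock": time; "q": joint angles; "qvel": joint speeds; "tau": joint torques, N m; "position": TCP position; "ee_rot": TCP orientation; "force": force on the tool from outside, world axes, zero at the start; "ft_torque": the same for the moment, N m; "opening": opening from 0.0 (shut) to 1.0 (fully open); "gripper_force": force on a finger pad.
Only numpy, scipy, OpenCV 4.12 (cv2) and the standard library are available. Lean on these libraries where they do the work, as an engineer would, in place of code of your own. Each camera call takes 0.05 s, during which the arm holds its last target. There are 200 camera calls.

TASK

Line up the four red-lidded specimen pots in order of height on the row board, one standing centred on each of the four round marks: the tallest on the mark next to the black barcode reader, then steadily shorter, with the shortest on the mark furthest from it. The reader may be at either end of the row. Keep every pot upright throughout, and leave all four standing still and released.

Things in the scene. Friction and masses are not known exactly. Their poses are not given: they have to be found in the camera images.
- pot_a_mid (a point): the shortest of four closed specimen pots: an upright straight-sided cylinder, white body with a red screw lid, 44 mm high over all and 38 mm in diameter (lid and body alike), 30 to 190 g. The point is its centre, half-way up (22 mm above its underside); z runs up its axis. It stands on the table at the start.
- pot_b_mid (a point): the second shortest of four closed specimen pots: an upright straight-sided cylinder, white body with a red screw lid, 58 mm high over all and 44 mm in diameter (lid and body alike), 30 to 190 g. The point is its centre, half-way up (29 mm above its underside); z runs up its axis. It stands on the table at the start.
- pot_c_mid (a point): the second tallest of four closed specimen pots: an upright straight-sided cylinder, white body with a red screw lid, 72 mm high over all and 50 mm in diameter (lid and body alike), 30 to 190 g. The point is its centre, half-way up (36 mm above its underside); z runs up its axis. It stands on the table at the start.
- pot_d_mid (a point): the tallest of four closed specimen pots: an upright straight-sided cylinder, white body with a red screw lid, 86 mm high over all and 56 mm in diameter (lid and body alike), 30 to 190 g. The point is its centre, half-way up (43 mm above its underside); z runs up its axis. It stands on the table at the start.
- mark_1: round dark rubber mark with a white ring on it, 64 mm across, 3 mm thick, fixed on the grey row board (board 90 x 335 mm, 8 mm thick); number 1 of a row of four about 85 mm apart, counted from the robot's left (+y) to its right. Origin: centre of its underside, 8 mm above the table; its top face, on which a pot stands, is 11 mm above the table. z is up; y runs along the row towards mark_1.
- mark_2: round dark rubber mark with a white ring on it, 64 mm across, 3 mm thick, fixed on the grey row board (board 90 x 335 mm, 8 mm thick); number 2 of a row of four about 85 mm apart, counted from the robot's left (+y) to its right. Origin: centre of its underside, 8 mm above the table; its top face, on which a pot stands, is 11 mm above the table. z is up; y runs along the row towards mark_1.
- mark_3: round dark rubber mark with a white ring on it, 64 mm across, 3 mm thick, fixed on the grey row board (board 90 x 335 mm, 8 mm thick); number 3 of a row of four about 85 mm apart, counted from the robot's left (+y) to its right. Origin: centre of its underside, 8 mm above the table; its top face, on which a pot stands, is 11 mm above the table. z is up; y runs along the row towards mark_1.
- mark_4: round dark rubber mark with a white ring on it, 64 mm across, 3 mm thick, fixed on the grey row board (board 90 x 335 mm, 8 mm thick); number 4 of a row of four about 85 mm apart, counted from the robot's left (+y) to its right. Origin: centre of its underside, 8 mm above the table; its top face, on which a pot stands, is 11 mm above the table. z is up; y runs along the row towards mark_1.
- reader: barcode reader: black round pod with an amber glass band and domed top, 60 mm in diameter, 70 mm high, fixed to the table just beyond one end of the row, about 100 mm from the end mark; at some starts beyond mark_1, at others beyond mark_4 (a small blue square dispenser of like height then stands at the other end). Origin: centre of its underside, on the table.
There are look-alikes about, which are no part of the job. What is shaped like the part that bears pot_d_mid but green or yellow is not meant.

How it is judged:
At the end, for the whole second after the job is handed in: Each pot stands upright (within 0.1 rad) on its own mark, its axis within 12 mm of the mark's centre, tallest (pot_d) on the end mark beside the reader, then pot_c, pot_b and the shortest (pot_a) on the mark furthest from the reader; all are at rest and released (((horizontal distance between reader and mark_1 below 0.16 m and horizontal distance between pot_a_mid and mark_4 below 0.012 m and z of pot_a_mid in the frame of mark_4 between 0.022 and 0.028 m and horizontal distance between pot_b_mid and mark_3 below 0.012 m and z of pot_b_mid in the frame of mark_3 between 0.029 and 0.035 m and horizontal distance between pot_c_mid and mark_2 below 0.012 m and z of pot_c_mid in the frame of mark_2 between 0.036 and 0.042 m and horizontal distance between pot_d_mid and mark_1 below 0.012 m and z of pot_d_mid in the frame of mark_1 between 0.043 and 0.049 m) or (horizontal distance between reader and mark_4 below 0.16 m and horizontal distance between pot_a_mid and mark_1 below 0.012 m and z of pot_a_mid in the frame of mark_1 between 0.022 and 0.028 m and horizontal distance between pot_b_mid and mark_2 below 0.012 m and z of pot_b_mid in the frame of mark_2 between 0.029 and 0.035 m and horizontal distance between pot_c_mid and mark_3 below 0.012 m and z of pot_c_mid in the frame of mark_3 between 0.036 and 0.042 m and horizontal distance between pot_d_mid and mark_4 below 0.012 m and z of pot_d_mid in the frame of mark_4 between 0.043 and 0.049 m)) and angle between each of pot_a_mid, pot_b_mid, pot_c_mid, pot_d_mid's own z axis and vertical below 0.1 rad and linear speed of each of pot_a, pot_b, pot_c, pot_d below 0.02 m/s and contact force between each of pot_a, pot_b, pot_c, pot_d and the fingers below 0.1 N); the robot touches nothing.
It fails at once if a pot is tipped by more than about 35 degrees (angle between any of pot_a_mid, pot_b_mid, pot_c_mid, pot_d_mid's own z axis and vertical above 0.6 rad).
It also fails if it takes over 106 s, if anything falls off the work surface, if the arm or the gripper's body presses on something with over 40 N, if the wrist force passes 120 N, or if a joint passes its speed limit or range.

## Working session

There is one attempt and no reset: what is moved stays moved. The work goes in short steps, Python scripts to look and compute and a tool call to move; the robot and the scene stay as the last step left them, time stands still between calls to the robot, and variables do not carry over. Pictures are saved under pics/ and viewed, at most 14 in all, crops included, and the job is handed in when it is done.

Besides the shell and the picture viewer there is one more tool, called as name(argument=value, ...) on one line, values as JSON. arm_command: Moves the arm, as the interface text tells. Its arguments: {"type":"object","properties":{"rows":{"type":"array"},"force":{"type":"number"}},"required":["rows"]}

```bash
mkdir -p pics; cat > h.py <<'E'
from workcell import *
import numpy as np, cv2
def snap(n,f):
    im=capture(n); cv2.imwrite('pics/'+f,cv2.cvtColor(im,cv2.COLOR_RGB2BGR)); return im
def ray(n,uv):
    c=calibration(n);K=np.array(c['camera_matrix']);k=c['k1']
    p=cv2.undistortPoints(np.array([[uv]],float),K,np.array([k,0,0,0.]))[0,0]
    R=np.array(c['R']);t=np.array(c['t']);return -R.T@t, R.T@np.array([p[0],p[1],1])
def onplane(n,uv,z):
    o,d=ray(n,uv);return (o+d*(z-o[2])/d[2])
def proj(n,X):
    c=calibration(n);p=np.array(c['R'])@X+np.array(c['t']);s=p[:2]/p[2];s=s*(1+c['k1']*(s@s));K=np.array(c['camera_matrix']);return K[:2,:2]@s+K[:2,2]
E
python3 - <<'E'
from h import *
snap('top','t0.png');snap('side','s0.png')
for cam in ['top','side']:
  c=calibration(cam);print(cam,np.round(-np.array(c['R']).T@np.array(c['t']),3),np.round(c['R'],2).tolist())
  for n in ['pot_a_mid','mark_1','reader']:
    for d in cut_out(cam,n): print(n,round(d['conf'],2),np.round(d['rect']), d['region'].sum())
print(get_state())
E
```

```text
top [0.37  0.004 0.989] [[-0.02, -1.0, 0.0], [-0.99, 0.02, -0.15], [0.15, -0.0, -0.99]]
mark_1 0.81 [269. 142. 301. 168.] 575
mark_1 0.81 [308. 135. 335. 162.] 544
mark_1 0.64 [236. 147. 260. 170.] 580
mark_1 0.61 [340. 127. 365. 154.] 552
reader 0.91 [386. 117. 412. 150.] 728
side [0.066 0.703 0.572] [[-0.84, -0.54, 0.01], [-0.3, 0.45, -0.84], [0.45, -0.71, -0.54]]
pot_a_mid 0.95 [374. 180. 393. 206.] 412
mark_1 0.78 [220. 218. 257. 236.] 525
mark_1 0.75 [271. 176. 298. 194.] 357
mark_1 0.67 [247. 197. 279. 212.] 388
mark_1 0.55 [287. 162. 310. 181.] 353
mark_1 0.47 [309. 130. 330. 163.] 712
reader 0.89 [308. 130. 332. 159.] 712
{'clock': 0.4, 'q': array([-1.41909588e+00,  1.58472192e-01,  1.59717189e+00, -2.76243822e-05,
        1.38619585e+00, -2.10140875e-01]), 'qvel': array([-0.00092135, -0.0024934 , -0.00164835,  0.00049632,  0.00048216,
        0.00024138]), 'tau': array([ 8.90935353e-04, -3.85078454e+01, -3.21887362e+01,  7.01124268e-02,
        3.29200225e-02, -5.91024514e-05]), 'position': array([ 0.2034834 , -0.53768706,  0.22847436]), 'ee_rot': array([-1.23982624e-04,  9.83677987e-01,  1.79937776e-01, -9.95917160e-06]), 'force': array([ 0.42582072, -0.32829406,  0.99672458]), 'ft_torque': array([-0.00099479, -0.02590399, -0.02379862]), 'gripper_force': 0.0, 'opening': 1.0009822184845032}
```

View pics/t0.png

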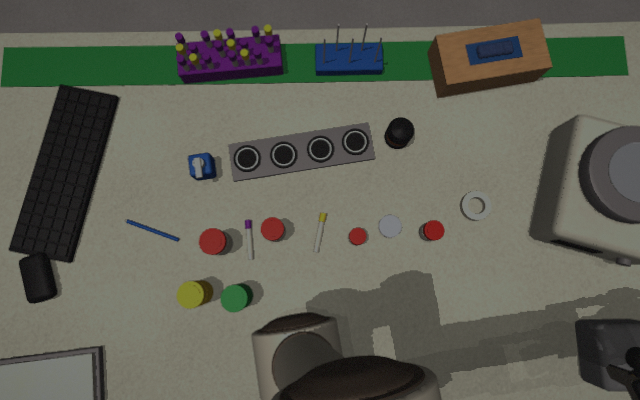

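View pics/s0.png

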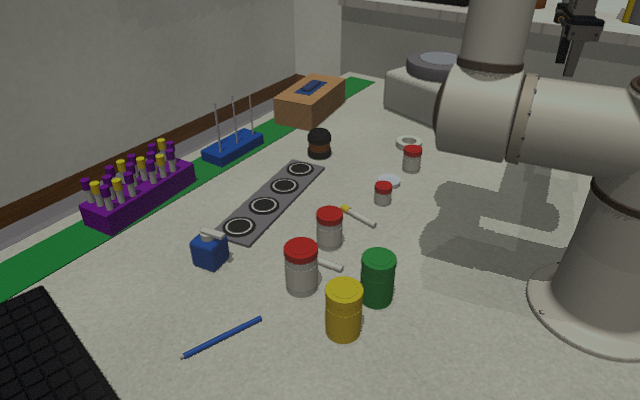

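Top view: pots D (213,241), C (273,229), A (358,236), B (433,231). Marks 1 to 4 run from (247,158) to (355,141), and the reader is at (399,132), beside mark_4. So D goes on mark 4, C on 3, B on 2 and A on 1. The side view agrees; the yellow and green pots are decoys.

```bash
python3 - <<'E'
from h import *
from scipy.optimize import least_squares
pots=dict(a=(.044,.019),b=(.058,.022),c=(.072,.025),d=(.086,.028))
def feats(cam):
    im=cv2.imread('pics/%s0.png'%cam[0]);hs=cv2.cvtColor(im,cv2.COLOR_BGR2HSV)
    m=(((hs[...,0]<8)|(hs[...,0]>172))&(hs[...,1]>150)&(hs[...,2]>70)).astype(np.uint8)
    n,l,s,c=cv2.connectedComponentsWithStats(m)
    return [(s[i],c[i]) for i in range(1,n) if s[i][4]>60]
for cam in ['top','side']:
    for s,c in feats(cam): print(cam,s,np.round(c,1))
top=feats('top');seeds=dict(a=(358,236),b=(433,231),c=(273,229),d=(213,241))
th=np.linspace(0,2*np.pi,60)
for k,(h,r) in pots.items():
    s,c=min(top,key=lambda f:np.hypot(*(f[1]-seeds[k])))
    def cen(p,lid=.012):
        P=[proj('top',np.array([p[0]+r*np.cos(t),p[1]+r*np.sin(t),z])) for z in(h,h-lid) for t in th]
        hull=cv2.convexHull(np.array(P,np.float32));M=cv2.moments(hull);return np.array([M['m10']/M['m00'],M['m01']/M['m00']]),M['m00']
    p0=onplane('top',c+0.,h)[:2]
    q=least_squares(lambda p:cen(p)[0]-c,p0,diff_step=1e-3).x
    print(k,np.round(q,4),'area',s[4],cen(q)[1])
im=cv2.imread('pics/t0.png',0)
pts=[]
for i,(u,v) in enumerate([(247,158),(284,154),(320,149),(355,141)]):
    w=np.zeros_like(im);cv2.circle(w,(u,v),15,255,-1)
    m=((im>115)&(w>0)).astype(np.uint8)
    n,l,s,c=cv2.connectedComponentsWithStats(m);j=max(range(1,n),key=lambda j:s[j][4])
    e=cv2.minEnclosingCircle(cv2.findNonZero((l==j).astype(np.uint8)));pt=onplane('top',c[j],.011);pts.append(pt[:2])
    print('mark',i+1,c[j],e,np.round(pt,4))
pts=np.array(pts);print(np.linalg.norm(np.diff(pts,axis=0),axis=1))
t=np.arange(4);A=np.c_[np.ones(4),t];co=np.linalg.lstsq(A,pts,rcond=None)[0];print('fit',np.round(A@co,4).tolist(),np.linalg.norm(co[1]))
print('reader',onplane('top',(399,132),.035),'other',onplane('top',(390,226),0),onplane('top',(250,240),0.005),onplane('top',(320,232),0.005))
c=calibration('wrist');print(np.round(c['mount'],3).tolist())
E
```

```text
top [261 218  23  23 405] [272.  228.6]
top [424 221  20  19 307] [433.7 230. ]
top [200 229  26  26 530] [212.1 241.1]
top [349 228  17  17 225] [357.2 235.8]
side [404 145  18  12 170] [412.7 150.1]
side [375 181  17  13 174] [383.2 186.7]
side [317 206  26  20 426] [329.1 215.2]
side [284 237  34  27 733] [300.3 250. ]
a [ 0.4346 -0.0843] area 225 244.4503830333706Traceback (most recent call last):
  File "<stdin>", line 19, in <module>
    return func(*args, **kwargs)
    result = trf(vector_fun.fun, vector_fun.jac, x0, f0, J0, lb, ub, ftol, xtol,
                 gtol, max_nfev, x_scale, loss_function, tr_solver,
                 tr_options.copy(), verbose, callback=callback_wrapped)
    return trf_no_bounds(
        fun, jac, x0, f0, J0, ftol, xtol, gtol, max_nfev, x_scale,
        loss_function, tr_solver, tr_options, verbose, callback=callback)
    J = jac(x)
    self._update_jac()
    ~~~~~~~~~~~~~~~~^^
    self.J = self.jac_wrapped(xp_copy(self.x), f0=self.f)
             ~~~~~~~~~~~~~~~~^^^^^^^^^^^^^^^^^^^^^^^^^^^^
    J, dct = approx_derivative(
             ~~~~~~~~~~~~~
[... 423 characters left out ...]
   ^^^
    df = [f_eval - f0 for f_eval in f_evals]
                                    ^^^^^^^
    f = np.atleast_1d(self.fun(x, *self.args, **self.kwargs))
                      ~~~~~~~~^^^^^^^^^^^^^^^^^^^^^^^^^^^^^^
    return np.atleast_1d(self.fun(x))
                         ~~~~~~~~^^^
    return self.f(x, *self.args, **self.kwargs)
           ~~~~~~^^^^^^^^^^^^^^^^^^^^^^^^^^^^^^
  File "<stdin>", line 19, in <lambda>
  File "<stdin>", line 16, in cen
  File "h.py", line 12, in proj
    c=calibration(n);p=np.array(c['R'])@X+np.array(c['t']);s=p[:2]/p[2];s=s*(1+c['k1']*(s@s));K=np.array(c['camera_matrix']);return K[:2,:2]@s+K[:2,2]
ValueError: time passes only in moves, steps and waits
```

```bash
sed -i 's/^import numpy.*/import numpy as np, cv2, functools\ncalibration=functools.lru_cache(calibration)/' h.py
python3 - <<'E'
from h import *
from scipy.optimize import least_squares
pots=dict(a=(.044,.019,(357.2,235.8)),b=(.058,.022,(433.7,230)),c=(.072,.025,(272,228.6)),d=(.086,.028,(212.1,241.1)))
sd=dict(a=(383.2,186.7),b=(412.7,150.1),c=(329.1,215.2),d=(300.3,250))
th=np.linspace(0,2*np.pi,60)
for k,(h,r,c) in pots.items():
  for cam,cc in(('top',c),('side',sd[k])):
    def cen(p,lid=.012):
        P=[proj(cam,np.array([p[0]+r*np.cos(t),p[1]+r*np.sin(t),z])) for z in(h,h-lid) for t in th]
        M=cv2.moments(cv2.convexHull(np.array(P,np.float32)));return np.array([M['m10']/M['m00'],M['m01']/M['m00']]),M['m00']
    q=least_squares(lambda p:cen(p)[0]-np.array(cc),onplane(cam,cc,h)[:2],diff_step=1e-2).x
    print(k,cam,np.round(q,4),'area',cen(q)[1])
im=cv2.imread('pics/t0.png',0)
pts=[]
for i,(u,v) in enumerate([(247,158),(284,154),(320,149),(355,141)]):
    w=np.zeros_like(im);cv2.circle(w,(u,v),15,255,-1)
    m=((im>125)&(w>0)).astype(np.uint8)
    n,l,s,c=cv2.connectedComponentsWithStats(m);j=max(range(1,n),key=lambda j:s[j][4])
    e=cv2.minEnclosingCircle(cv2.findNonZero((l==j).astype(np.uint8)));pt=onplane('top',c[j],.011);pts.append(pt[:2])
    print('mark',i+1,c[j],e,np.round(pt,4))
pts=np.array(pts);print(np.linalg.norm(np.diff(pts,axis=0),axis=1))
t=np.arange(4);A=np.c_[np.ones(4),t];co=np.linalg.lstsq(A,pts,rcond=None)[0];print('fit',np.round(A@co,4).tolist(),np.linalg.norm(co[1]))
print('reader',onplane('top',(399,132),.035),'other',onplane('top',(390,226),0),onplane('top',(250,240),0.005),onplane('top',(320,232),0.005))
c=calibration('wrist');print(np.round(c['mount'],3).tolist())
E
```

```text
a top [ 0.4346 -0.0843] area 244.44571271259338
a side [ 0.4341 -0.0862] area 217.72667401097715
b top [ 0.4429 -0.2495] area 353.4253835573327
b side [ 0.4426 -0.251 ] area 210.85525722499005
c top [0.452  0.1001] area 444.4145936530549
c side [0.4515 0.0991] area 479.9409235692583
d top [0.4273 0.2243] area 599.8923757291632
d side [0.4268 0.2229] area 804.5547270970419
mark 1 [247. 148.] ((247.0, 148.0), 1.000100016593933) [0.6467 0.1633 0.011 ]
mark 2 [287. 145.] ((287.0, 145.0), 9.999999747378752e-05) [0.6521 0.0699 0.011 ]Traceback (most recent call last):
  File "<stdin>", line 18, in <module>
ValueError: max() iterable argument is empty
```

```bash
python3 - <<'E'
from h import *
T={}
for cam,seed in(('top',[(247,158),(284,154),(320,149),(355,141)]),('side',[(239,227),(263.5,205),(284.5,185.5),(300.5,168.5)])):
  im=cv2.imread('pics/%s0.png'%cam[0],0)
  pts=[]
  for u,v in seed:
    # dark rubber disc, fill contour
    x,y=int(u),int(v);best=None
    for th in range(45,100,5):
        m=(im<th).astype(np.uint8)
        for c in cv2.findContours(m,cv2.RETR_EXTERNAL,cv2.CHAIN_APPROX_NONE)[0]:
            if len(c)>20 and cv2.pointPolygonTest(c,(u,v),False)>0 and 200<cv2.contourArea(c)<900:
                M=cv2.moments(c);best=(M['m10']/M['m00'],M['m01']/M['m00'],cv2.contourArea(c),th)
    pts.append(onplane(cam,best[:2],.011)[:2]);print(cam,np.round(best,1),np.round(pts[-1],4))
  pts=np.array(pts);print(np.linalg.norm(np.diff(pts,axis=0),axis=1))
  t=np.arange(4);A=np.c_[np.ones(4),t];co=np.linalg.lstsq(A,pts,rcond=None)[0];print('fit',np.round(A@co,4).tolist(),np.linalg.norm(co[1]))
print('reader',onplane('top',(399,132),.035))
print(np.round(calibration('wrist')['mount'],3).tolist())
E
```

```text
top [246.6 158.  596.   80. ] [0.6227 0.1641]
top [283.  154.4 599.   80. ] [0.6296 0.0794]
top [320.  148.5 597.   80. ] [ 0.642 -0.007]
top [354.8 141.3 593.   80. ] [ 0.6578 -0.0889]
[0.08501393 0.08725058 0.08341485]
fit [[0.6204, 0.1637], [0.6321, 0.0792], [0.6439, -0.0054], [0.6556, -0.0899]] 0.08535370149999742
side [238.8 226.5 484.   60. ] [0.6197 0.1648]
side [263.4 204.8 478.5  95. ] [0.6282 0.079 ]
side [283.5 185.2 413.   95. ] [ 0.6413 -0.0068]
side [299.4 168.5 333.   95. ] [ 0.6561 -0.0877]
[0.08622369 0.08681012 0.08217158]
fit [[0.618, 0.1638], [0.6302, 0.0795], [0.6424, -0.0048], [0.6547, -0.0891]] 0.08519883495206443
reader [ 0.67043674 -0.18864521  0.035     ]
[[-0.0, -0.971, -0.239, 0.067], [1.0, -0.001, 0.001, -0.0], [-0.001, -0.239, 0.971, -0.155], [0.0, 0.0, 0.0, 1.0]]
```

arm_command(rows=[[[3, 3.5, 0, 0, 0, 0.14, 100], [6, 7, 0, 0, 0, 0.28, 100], [9, 10.5, 0, 0, 0, 0.42, 100], [12, 14.5, -0.5, 0, 0, 0.56, 100], [15, 18, -1, 0, 0, 0.7, 100], [18, 21.5, -1.5, 0, 0, 0.84, 100], [20.5, 24.5, -2, 0, 0, 0.98, 100], [22.5, 27, -2.5, 0, 0, 1.12, 100], [23.5, 28.5, -2.9, 0, 0, 1.24, 100], [23.9, 28.8, -2.9, 0, 0, 1.352, 100]]], force=30)

```text
clock: 1.4
position: [0.4432, -0.2475, 0.1989]
ee_rot: [-0.001, 0.652, 0.758, 0.0]
force: [-0.2, -0.9, -0.6]
opening: 1.003
gripper_force: 0.0
```

```bash
cat >> h.py <<'E'
from scipy.spatial.transform import Rotation as Ro
def wlook(f,h,r=None,lid=.012):
    s=get_state();im=snap('wrist',f)
    q=s['ee_rot'];R=Ro.from_quat([q[1],q[2],q[3],q[0]]).as_matrix();c=calibration('wrist');M=np.array(c['mount']);K=np.array(c['camera_matrix'])
    o=s['position']+R@M[:3,3];Rc=R@M[:3,:3]
    hs=cv2.cvtColor(im,cv2.COLOR_RGB2HSV)
    m=(((hs[...,0]<8)|(hs[...,0]>172))&(hs[...,1]>150)&(hs[...,2]>60)).astype(np.uint8)
    n,l,st,ce=cv2.connectedComponentsWithStats(m)
    print('tcp',np.round(s['position'],4),'yaw',2*np.arctan2(q[2],q[1]),'clock',s['clock'],'op',s['opening'],'gf',s['gripper_force'])
    for i in range(1,n):
        if st[i][4]<150: continue
        cs=cv2.findContours((l==i).astype(np.uint8),cv2.RETR_EXTERNAL,cv2.CHAIN_APPROX_NONE)[0]
        pts=max(cs,key=len)[:,0].astype(float)
        u=cv2.undistortPoints(pts[:,None],K,np.array([c['k1'],0,0,0.]))[:,0]
        d=np.c_[u,np.ones(len(u))]@Rc.T;P=(o+d*((h-o[2])/d[:,2])[:,None])[:,:2]
        print('blob',st[i].tolist(),'bbox on lid plane',np.round(P.min(0),4),np.round(P.max(0),4),'mid',np.round((P.min(0)+P.max(0))/2,4))
        if r is not None:
            from scipy.optimize import least_squares
            # far edges from camera = top rim; fit circle of known r robustly
            z=least_squares(lambda p:np.hypot(P[:,0]-p[0],P[:,1]-p[1])-r,P.mean(0),loss='soft_l1',f_scale=.001).x;print(' circle',np.round(z,4))
E
python3 - <<'E'
from h import *
wlook('w1.png',.058,.022)
E
```

```text
tcp [ 0.4432 -0.2475  0.1989] yaw 1.7214739045035157 clock 1.4 op 1.0031016487599957 gf 0.0
blob [321, 0, 43, 24, 843] bbox on lid plane [ 0.4171 -0.1077] [ 0.4514 -0.0867] mid [ 0.4343 -0.0972]
 circle [ 0.4373 -0.1108]
blob [300, 166, 47, 48, 1711] bbox on lid plane [ 0.4218 -0.2698] [ 0.4634 -0.2264] mid [ 0.4426 -0.2481]
 circle [ 0.4425 -0.2483]
```

arm_command(rows=[[[0, -0.1, -4, 0, 0, 0, 100], [0, -0.1, -8, 0, 0, 0, 100], [0, -0.1, -12, 0, 0, 0, 100], [0, -0.1, -15, 0, 0, 0, 100], [0, -0.1, -16, 0, 0, 0, 100], [0, -0.1, -16.1, 0, 0, 0, 30], [0, -0.1, -16.1, 0, 0, 0, 30], [0, -0.1, -16.1, 0, 0, 0, 30], [0, -0.1, -16.1, 0, 0, 0, 30], [0, -0.1, -16.1, 0, 0, 0, 30]]], force=30)

```text
clock: 2.45
position: [0.4431, -0.2513, 0.0397]
ee_rot: [0.001, 0.655, 0.756, -0.0]
force: [-1.2, 0.4, -0.6]
opening: 0.588
gripper_force: 0.0
```

arm_command(rows=[[[0, 0, 0, 0, 0, 0, 30], [0, 0, 0, 0, 0, 0, 30], [0, 0, 0, 0, 0, 0, 30], [0, 0, 0, 0, 0, 0, 30], [0, 0, 1, 0, 0, 0, 30], [0, 0, 3, 0, 0, 0, 30], [0, 0, 6, 0, 0, 0, 30], [0, 0, 9, 0, 0, 0, 30], [0, 0, 11, 0, 0, 0, 30], [0, 0, 11, 0, 0, 0, 30]]])

```text
clock: 3.45
position: [0.4441, -0.2523, 0.1521]
ee_rot: [0.003, 0.655, 0.756, -0.0]
force: [0.2, -1.1, -1.4]
opening: 0.475
gripper_force: 30.0
```

```bash
python3 - <<'E'
from h import *
for i in range(3): print(np.round(get_state()['position'],4))
wlook('w2.png',.168,.022)
E
```

```text
[ 0.4441 -0.2523  0.1521]
[ 0.4441 -0.2523  0.1521]
[ 0.4441 -0.2523  0.1521]
tcp [ 0.4441 -0.2523  0.1521] yaw 1.7138631874230734 clock 3.45 op 0.47548426026296686 gf 29.999801516532898
blob [277, 211, 96, 84, 6429] bbox on lid plane [ 0.4221 -0.2684] [ 0.4653 -0.2262] mid [ 0.4437 -0.2473]
 circle [ 0.4438 -0.2492]
```

arm_command(rows=[[[1, 2, 0, 0, 0, 0, 30], [3, 5, 0, 0, 0, 0, 30], [5.5, 9.5, 0, 0, 0, 0, 30], [8, 14, 0, 0, 0, 0, 30], [10.5, 18.5, 0, 0, 0, 0, 30], [13, 23, 0, 0, 0, 0, 30], [15.5, 27.5, 0, 0, 0, 0, 30], [17.5, 31, 0, 0, 0, 0, 30], [18.3, 32.4, 0, 0, 0, 0, 30], [18.6, 32.8, 0, 0, 0, 0, 30]]])

```text
clock: 4.5
position: [0.6278, 0.0788, 0.1464]
ee_rot: [-0.001, 0.654, 0.757, -0.001]
force: [-0.8, 0.1, -1.0]
opening: 0.476
gripper_force: 30.0
```

```bash
python3 - <<'E'
from h import *
wlook('w3.png',.168,.022)
E
```

```text
tcp [0.6278 0.0788 0.1464] yaw 1.7163676292265753 clock 4.5 op 0.4757254008682541 gf 29.99987483024597
blob [54, 112, 69, 68, 3662] bbox on lid plane [0.5086 0.1051] [0.5385 0.1334] mid [0.5236 0.1192]
 circle [0.5159 0.125 ]
blob [277, 211, 96, 84, 6674] bbox on lid plane [0.6064 0.0658] [0.648  0.1064] mid [0.6272 0.0861]
 circle [0.6268 0.0848]
```

View pics/w3.png

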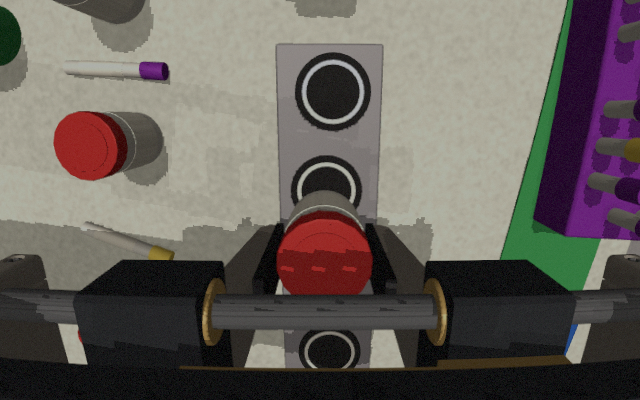

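The wrist view shows the held lid at about (325,255), mark 1 at (332,91), mark 2 at (326,187) and mark 3 at (330,351). I'll convert these to world positions to cross-check the marks.

```bash
cat >> h.py <<'E'
def wplane(uv,z,pos,q):
    R=Ro.from_quat([q[1],q[2],q[3],q[0]]).as_matrix();c=calibration('wrist');M=np.array(c['mount']);K=np.array(c['camera_matrix'])
    o=pos+R@M[:3,3];u=cv2.undistortPoints(np.array([[uv]],float),K,np.array([c['k1'],0,0,0.]))[0,0]
    d=R@M[:3,:3]@np.array([u[0],u[1],1]);return np.round((o+d*(z-o[2])/d[2])[:2],4)
E
python3 - <<'E'
from h import *
s=get_state()
for uv in [(332.5,91.5),(326,188),(330,351)]:print(wplane(uv,.011,s['position'],s['ee_rot']), wplane(uv,.011,np.array([.629,.077,.149]),[0,.6542,.7563,0]))
E
```

```text
[0.6224 0.1628] [0.624 0.162]
[0.629  0.0803] [0.6306 0.0789]
[ 0.6579 -0.0886] [ 0.6598 -0.0913]
```

arm_command(rows=[[[0, 0, -2, 0, 0, 0, 30], [0, 0, -5, 0, 0, 0, 30], [0, 0, -8, 0, 0, 0, 30], [0, 0, -9, 0, 0, 0, 30], [0, 0, -9.5, 0, 0, 0, 30], [0, 0, -9.8, 0, 0, 0, 30], [0, 0, -9.8, 0, 0, 0, 30], [0, 0, -9.8, 0, 0, 0, 30], [0, 0, -9.8, 0, 0, 0, 55], [0, 0, -9.8, 0, 0, 0, 75]]])

```text
clock: 5.55
position: [0.6291, 0.0773, 0.0515]
ee_rot: [0.001, 0.655, 0.756, 0.0]
force: [-0.0, -0.1, -0.6]
opening: 0.616
gripper_force: 0.0
```

arm_command(rows=[[[0, 0, 0, 0, 0, 0, 100], [0, 0, 0, 0, 0, 0, 100], [0, 0, 0, 0, 0, 0, 100], [0, 0, 0, 0, 0, 0, 100], [0, 0, 0, 0, 0, 0, 100], [0, 0, 2, 0, 0, 0, 100], [0, 0, 5, 0, 0, 0, 100], [0, 0, 9, 0, 0, 0, 100], [0, 0, 13, 0, 0, 0, 100], [0, 0, 14.9, 0, 0, 0, 100]]])

```text
clock: 6.55
position: [0.6303, 0.0772, 0.2044]
ee_rot: [0.003, 0.655, 0.756, 0.002]
force: [0.1, -0.0, 0.7]
opening: 1.003
gripper_force: 0.0
```

arm_command(rows=[[[-1, -1, 0, 0, 0, 0, 100], [-4, -3, 0, 0, 0, 0, 100], [-7.5, -6, 0, 0, 0, 0, 100], [-11, -9, 0, 0, 0, 0, 100], [-14.5, -12, 0, 0, 0, 0, 100], [-17.5, -14.5, 0, 0, 0, 0, 100], [-19, -15.8, 0, 0, 0, 0, 100], [-19.5, -16.2, 0, 0, 0, 0, 100], [-19.5, -16.2, 0, 0, 0, 0, 100]]])

```text
clock: 7.45
position: [0.4335, -0.085, 0.1998]
ee_rot: [0.0, 0.655, 0.755, 0.0]
force: [0.5, 0.4, 0.9]
opening: 0.998
gripper_force: 0.0
```

```bash
python3 - <<'E'
from h import *
wlook('w4.png',.044,.019)
snap('top','t1.png');snap('side','s1.png')
E
```

```text
tcp [ 0.4335 -0.085   0.1998] yaw 1.7125038850191654 clock 7.45 op 0.9981928418241567 gf 0.0
blob [559, 9, 47, 54, 1972] bbox on lid plane [0.6221 0.0629] [0.669  0.1092] mid [0.6456 0.086 ]
 circle [0.6444 0.0868]
blob [306, 165, 38, 39, 1165] bbox on lid plane [ 0.4161 -0.1025] [ 0.4519 -0.0651] mid [ 0.434  -0.0838]
 circle [ 0.434  -0.0838]
```

View pics/s1.png

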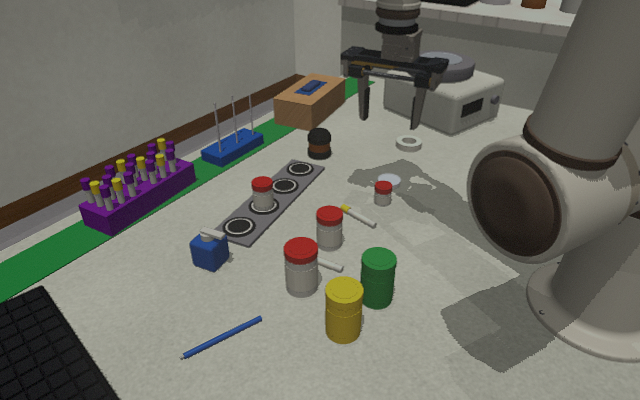

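Pot B stands upright on mark 2 at (262,195). Next I grasp A.

arm_command(rows=[[[0, 0.1, -4, 0, 0, 0, 100], [0, 0.1, -8.5, 0, 0, 0, 100], [0, 0.1, -13, 0, 0, 0, 100], [0, 0.1, -16, 0, 0, 0, 100], [0, 0.1, -17.1, 0, 0, 0, 60], [0, 0.1, -17.2, 0, 0, 0, 30], [0, 0.1, -17.2, 0, 0, 0, 30], [0, 0.1, -17.2, 0, 0, 0, 30], [0, 0.1, -17.2, 0, 0, 0, 30], [0, 0.1, -17.2, 0, 0, 0, 30]]])

```text
clock: 8.6
position: [0.4343, -0.0842, 0.0286]
ee_rot: [0.001, 0.655, 0.756, 0.0]
force: [-0.4, 1.1, 1.4]
opening: 0.502
gripper_force: 0.0
```

arm_command(rows=[[[0, 0, 0, 0, 0, 0, 30], [0, 0, 0, 0, 0, 0, 30], [0, 0, 0, 0, 0, 0, 30], [0, 0, 0, 0, 0, 0, 30], [0, 0, 0, 0, 0, 0, 30], [0, 0, 2, 0, 0, 0, 30], [0, 0, 5, 0, 0, 0, 30], [0, 0, 9, 0, 0, 0, 30], [0, 0, 11, 0, 0, 0, 30], [0, 0, 11, 0, 0, 0, 30]]])

```text
clock: 9.6
position: [0.4355, -0.0848, 0.1404]
ee_rot: [0.003, 0.655, 0.756, 0.001]
force: [0.1, 0.5, -1.0]
opening: 0.403
gripper_force: 30.0
```

arm_command(rows=[[[1, 1.5, 0, 0, 0, 0, 30], [3.5, 4.5, 0, 0, 0, 0, 30], [6.5, 8.5, 0, 0, 0, 0, 30], [9.5, 12.5, 0, 0, 0, 0, 30], [12.5, 16.5, 0, 0, 0, 0, 30], [15.5, 20.5, 0, 0, 0, 0, 30], [18, 23.8, 0, 0, 0, 0, 30], [18.7, 24.8, 0, 0, 0, 0, 30], [18.7, 24.8, 0, 0, 0, 0, 30], [18.7, 24.8, 0, 0, 0, 0, 30]]])

```text
clock: 10.6
position: [0.6192, 0.1632, 0.136]
ee_rot: [-0.001, 0.655, 0.756, -0.001]
force: [0.1, 0.2, -1.2]
opening: 0.405
gripper_force: 30.0
```

arm_command(rows=[[[0, 0, -2, 0, 0, 0, 30], [0, 0, -5, 0, 0, 0, 30], [0, 0, -8, 0, 0, 0, 30], [0, 0, -9, 0, 0, 0, 30], [0, 0, -9.5, 0, 0, 0, 30], [0, 0, -9.8, 0, 0, 0, 30], [0, 0, -9.8, 0, 0, 0, 30], [0, 0, -9.8, 0, 0, 0, 30], [0, 0, -9.8, 0, 0, 0, 50], [0, 0, -9.8, 0, 0, 0, 70]]])

```text
clock: 11.6
position: [0.621, 0.1643, 0.0404]
ee_rot: [0.0, 0.655, 0.756, 0.0]
force: [0.3, 0.2, -0.7]
opening: 0.559
gripper_force: 0.0
```

arm_command(rows=[[[0, 0, 0, 0, 0, 0, 100], [0, 0, 0, 0, 0, 0, 100], [0, 0, 0, 0, 0, 0, 100], [0, 0, 0, 0, 0, 0, 100], [0, 0, 0, 0, 0, 0, 100], [0, 0, 2, 0, 0, 0, 100], [0, 0, 5, 0, 0, 0, 100], [0, 0, 9, 0, 0, 0, 100], [0, 0, 13, 0, 0, 0, 100], [0, 0, 16, 0, 0, 0, 100]]])

```text
clock: 12.6
position: [0.6212, 0.1643, 0.2027]
ee_rot: [0.001, 0.655, 0.756, 0.001]
force: [0.7, -0.9, 0.2]
opening: 0.997
gripper_force: 0.0
```

arm_command(rows=[[[-1, -0.5, 0, 0, 0, 0, 100], [-4, -1.5, 0, 0, 0, 0, 100], [-8, -3, 0, 0, 0, 0, 100], [-12, -4.5, 0, 0, 0, 0, 100], [-15, -5.7, 0, 0, 0, 0, 100], [-16.5, -6.3, 0, 0, 0, 0, 100], [-16.9, -6.4, 0, 0, 0, 0, 100], [-16.9, -6.4, 0, 0, 0, 0, 100]]])

```text
clock: 13.4
position: [0.4517, 0.1002, 0.1999]
ee_rot: [0.0, 0.655, 0.756, 0.0]
force: [0.3, -1.1, -0.0]
opening: 1.001
gripper_force: 0.0
```

```bash
python3 - <<'E'
from h import *
wlook('w5.png',.072,.025)
E
```

```text
tcp [0.4517 0.1002 0.1999] yaw 1.7134063693626926 clock 13.4 op 1.000531986058967 gf 0.0
blob [279, 0, 72, 74, 4286] bbox on lid plane [0.3979 0.1964] [0.4546 0.2527] mid [0.4263 0.2246]
 circle [0.4264 0.2252]
blob [497, 127, 39, 40, 1289] bbox on lid plane [0.5901 0.1463] [0.6276 0.1806] mid [0.6089 0.1635]
 circle [0.6159 0.1697]
blob [296, 163, 56, 57, 2422] bbox on lid plane [0.4274 0.0761] [0.4756 0.1257] mid [0.4515 0.1009]
 circle [0.4515 0.1008]
blob [485, 215, 45, 46, 1632] bbox on lid plane [0.6014 0.0592] [0.6469 0.1033] mid [0.6242 0.0813]
 circle [0.6259 0.0838]
```

arm_command(rows=[[[0, 0, -4, 0, 0, 0, 100], [0, 0, -8.5, 0, 0, 0, 100], [0, 0, -12, 0, 0, 0, 100], [0, 0, -14.8, 0, 0, 0, 100], [0, 0, -15.5, 0, 0, 0, 60], [0, 0, -15.5, 0, 0, 0, 40], [0, 0, -15.5, 0, 0, 0, 40], [0, 0, -15.5, 0, 0, 0, 40], [0, 0, -15.5, 0, 0, 0, 40], [0, 0, -15.5, 0, 0, 0, 40]]])

```text
clock: 14.45
position: [0.4523, 0.1002, 0.0457]
ee_rot: [0.001, 0.655, 0.756, 0.001]
force: [-0.2, 0.1, 5.7]
opening: 0.541
gripper_force: 30.0
```

arm_command(rows=[[[0, 0, 0, 0, 0, 0, 40], [0, 0, 0, 0, 0, 0, 40], [0, 0, 0, 0, 0, 0, 40], [0, 0, 0, 0, 0, 0, 40], [0, 0, 0, 0, 0, 0, 40], [0, 0, 2, 0, 0, 0, 40], [0, 0, 5, 0, 0, 0, 40], [0, 0, 9, 0, 0, 0, 40], [0, 0, 11, 0, 0, 0, 40], [0, 0, 11, 0, 0, 0, 40]]])

```text
clock: 15.45
position: [0.4539, 0.1002, 0.1578]
ee_rot: [0.003, 0.655, 0.756, 0.002]
force: [-0.3, 0.4, -1.6]
opening: 0.539
gripper_force: 30.0
```

arm_command(rows=[[[1, -0.5, 0, 0, 0, 0, 40], [3.5, -2, 0, 0, 0, 0, 40], [7, -4, 0, 0, 0, 0, 40], [11, -6, 0, 0, 0, 0, 40], [15, -8.5, 0, 0, 0, 0, 40], [18, -10.2, 0, 0, 0, 0, 40], [19, -10.7, 0, 0, 0, 0, 40], [19, -10.7, 0, 0, 0, 0, 40], [19, -10.7, 0, 0, 0, 0, 40]]])

```text
clock: 16.35
position: [0.6403, -0.0066, 0.1521]
ee_rot: [-0.002, 0.655, 0.756, -0.001]
force: [-0.2, 1.0, -1.8]
opening: 0.537
gripper_force: 30.0
```

arm_command(rows=[[[0, 0, -2, 0, 0, 0, 40], [0, 0, -5, 0, 0, 0, 40], [0, 0, -8, 0, 0, 0, 40], [0, 0, -9, 0, 0, 0, 40], [0, 0, -9.5, 0, 0, 0, 40], [0, 0, -9.8, 0, 0, 0, 40], [0, 0, -9.8, 0, 0, 0, 40], [0, 0, -9.8, 0, 0, 0, 40], [0, 0, -9.8, 0, 0, 0, 62], [0, 0, -9.8, 0, 0, 0, 80]]])

```text
clock: 17.35
position: [0.6422, -0.0069, 0.0577]
ee_rot: [0.001, 0.655, 0.756, 0.0]
force: [-0.9, -0.1, 0.7]
opening: 0.687
gripper_force: 0.0
```

arm_command(rows=[[[0, 0, 0, 0, 0, 0, 100], [0, 0, 0, 0, 0, 0, 100], [0, 0, 0, 0, 0, 0, 100], [0, 0, 0, 0, 0, 0, 100], [0, 0, 0, 0, 0, 0, 100], [0, 0, 2, 0, 0, 0, 100], [0, 0, 5, 0, 0, 0, 100], [0, 0, 9, 0, 0, 0, 100], [0, 0, 13, 0, 0, 0, 100], [0, 0, 14.3, 0, 0, 0, 100]]])

```text
clock: 18.35
position: [0.644, -0.0072, 0.2052]
ee_rot: [0.004, 0.655, 0.756, 0.002]
force: [0.0, -0.0, 0.8]
opening: 1.003
gripper_force: 0.0
```

arm_command(rows=[[[-1, 1, 0, 0, 0, 0, 100], [-3.5, 4, 0, 0, 0, 0, 100], [-6.5, 7.3, 0, 0, 0, 0, 100], [-9.5, 10.5, 0, 0, 0, 0, 100], [-12.5, 13.7, 0, 0, 0, 0, 100], [-15.5, 17, 0, 0, 0, 0, 100], [-18.5, 20, 0, 0, 0, 0, 100], [-20.8, 22.5, 0, 0, 0, 0, 100], [-21.5, 23.1, 0, 0, 0, 0, 100], [-21.5, 23.1, 0, 0, 0, 0, 100]]])

```text
clock: 19.35
position: [0.4257, 0.2246, 0.199]
ee_rot: [-0.0, 0.654, 0.756, -0.0]
force: [0.6, 0.4, -0.1]
opening: 0.997
gripper_force: 0.0
```

```bash
python3 - <<'E'
from h import *
wlook('w6.png',.086,.028)
E
```

```text
tcp [0.4257 0.2246 0.199 ] yaw 1.7158801943875592 clock 19.35 op 0.9969612474612758 gf 0.0
blob [293, 163, 65, 66, 3360] bbox on lid plane [0.3998 0.197 ] [0.4534 0.2524] mid [0.4266 0.2247]
 circle [0.4265 0.2246]
blob [491, 253, 28, 33, 584] bbox on lid plane [0.5797 0.167 ] [0.6074 0.197 ] mid [0.5936 0.182 ]
 circle [0.5796 0.166 ]
```

View pics/w6.png

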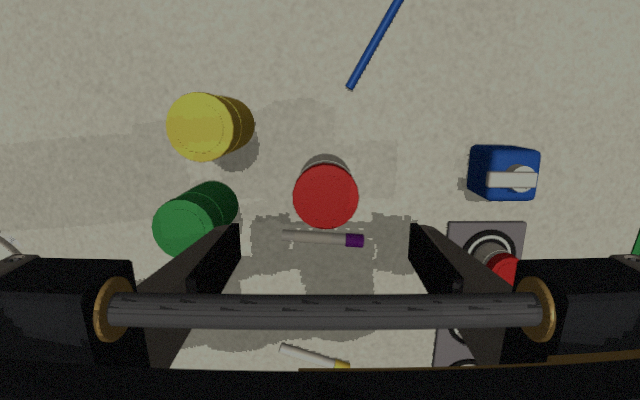

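D's lid is at (325,195); green is at (185,225) and yellow at (205,125). I'll check clearance before going down.

```bash
python3 - <<'E'
from h import *
s=get_state()
for uv in [(184,227),(200,127)]:print(wplane(uv,.086,s['position'],s['ee_rot']))
for uv in [(236,297),(191,294)]:print(onplane('top',uv,.086))
E
```

```text
[0.3122 0.1803]
[0.3213 0.2661]
[0.31178528 0.17240542 0.086     ]
[0.31993769 0.26426816 0.086     ]
```

arm_command(rows=[[[0, 0, -4, 0, 0, 0, 100], [0, 0, -8.5, 0, 0, 0, 100], [0, 0, -12, 0, 0, 0, 100], [0, 0, -14, 0, 0, 0, 100], [0, 0, -14.5, 0, 0, 0, 100], [0, 0, -14.5, 0, 0, 0, 50], [0, 0, -14.5, 0, 0, 0, 50], [0, 0, -14.5, 0, 0, 0, 50], [0, 0, -14.5, 0, 0, 0, 50], [0, 0, -14.5, 0, 0, 0, 50]]])

```text
clock: 20.4
position: [0.427, 0.2244, 0.0554]
ee_rot: [0.0, 0.655, 0.756, 0.001]
force: [-0.2, -0.8, 4.0]
opening: 0.605
gripper_force: 30.0
```

arm_command(rows=[[[0, 0, 0, 0, 0, 0, 50], [0, 0, 0, 0, 0, 0, 50], [0, 0, 0, 0, 0, 0, 50], [0, 0, 0, 0, 0, 0, 50], [0, 0, 0, 0, 0, 0, 50], [0, 0, 2, 0, 0, 0, 50], [0, 0, 5, 0, 0, 0, 50], [0, 0, 9, 0, 0, 0, 50], [0, 0, 12, 0, 0, 0, 50], [0, 0, 12, 0, 0, 0, 50]]])

```text
clock: 21.4
position: [0.4293, 0.225, 0.1789]
ee_rot: [0.003, 0.655, 0.756, 0.004]
force: [1.4, -0.0, -1.4]
opening: 0.604
gripper_force: 30.0
```

arm_command(rows=[[[1.5, -2, 0, 0, 0, 0, 50], [4, -5.5, 0, 0, 0, 0, 50], [7, -9.5, 0, 0, 0, 0, 50], [10, -13.5, 0, 0, 0, 0, 50], [13, -17.5, 0, 0, 0, 0, 50], [16, -21.5, 0, 0, 0, 0, 50], [19, -25.5, 0, 0, 0, 0, 50], [21.5, -29, 0, 0, 0, 0, 50], [22.7, -30.8, 0, 0, 0, 0, 50], [23, -31.2, 0, 0, 0, 0, 50]]])

```text
clock: 22.4
position: [0.6562, -0.09, 0.1715]
ee_rot: [-0.001, 0.656, 0.755, -0.001]
force: [0.0, -0.7, -1.5]
opening: 0.602
gripper_force: 30.0
```

arm_command(rows=[[[0, 0, 0, 0, 0, 0, 50], [0, 0, -3, 0, 0, 0, 50], [0, 0, -6, 0, 0, 0, 50], [0, 0, -9, 0, 0, 0, 50], [0, 0, -10.2, 0, 0, 0, 50], [0, 0, -10.7, 0, 0, 0, 50], [0, 0, -10.8, 0, 0, 0, 50], [0, 0, -10.8, 0, 0, 0, 50], [0, 0, -10.8, 0, 0, 0, 68], [0, 0, -10.8, 0, 0, 0, 85]]])

```text
clock: 23.4
position: [0.6574, -0.088, 0.0678]
ee_rot: [0.001, 0.655, 0.756, 0.0]
force: [0.6, 0.0, 0.2]
opening: 0.747
gripper_force: 0.0
```

arm_command(rows=[[[0, 0, 0, 0, 0, 0, 100], [0, 0, 0, 0, 0, 0, 100], [0, 0, 0, 0, 0, 0, 100], [0, 0, 0, 0, 0, 0, 100], [0, 0, 0, 0, 0, 0, 100], [0, 0, 2, 0, 0, 0, 100], [0, 0, 5, 0, 0, 0, 100], [0, 0, 9, 0, 0, 0, 100], [0, 0, 13, 0, 0, 0, 100], [0, 0, 16, 0, 0, 0, 100]]])

```text
clock: 24.4
position: [0.6572, -0.0879, 0.2298]
ee_rot: [0.001, 0.655, 0.756, 0.001]
force: [1.0, -0.5, -0.1]
opening: 1.004
gripper_force: 0.0
```

arm_command(rows=[[[-2, -2, 0, 0, 0, 0, 100], [-5, -5, 0, 0, 0, 0, 100], [-8, -8, 0, 0, 0, 0, 100], [-11, -11, 0, 0, 0, 0, 100], [-14, -14, 0, 0, 0, 0, 100], [-17, -17, 0, 0, 0, 0, 100], [-20, -20, 0, 0, 0, 0, 100], [-22, -22, 0, 0, 0, 0, 100], [-23, -23, 0, 0, 0, 0, 100], [-23, -23, 0, 0, 0, 0, 100]]])

```text
clock: 25.4
position: [0.4259, -0.3186, 0.2267]
ee_rot: [0.0, 0.656, 0.755, 0.0]
force: [0.3, -0.3, -0.1]
opening: 1.004
gripper_force: 0.0
```

```bash
python3 - <<'E'
from h import *
from scipy.optimize import least_squares
snap('top','t2.png');snap('side','s2.png')
P=dict(a=(.044,.019,(.621,.1645)),b=(.058,.022,(.629,.079)),c=(.072,.025,(.6417,-.007)),d=(.086,.028,(.657,-.088)))
th=np.linspace(0,2*np.pi,60)
for cam in('top','side'):
  hs=cv2.cvtColor(cv2.imread('pics/%s2.png'%cam[0]),cv2.COLOR_BGR2HSV)
  m=(((hs[...,0]<8)|(hs[...,0]>172))&(hs[...,1]>150)&(hs[...,2]>70)).astype(np.uint8)
  n,l,s,c=cv2.connectedComponentsWithStats(m);ok=[i for i in range(1,n) if s[i][4]>60]
  for k,(h,r,mk) in P.items():
    h+=.011
    def cen(p):
        Q=[proj(cam,np.array([p[0]+r*np.cos(t),p[1]+r*np.sin(t),z])) for z in(h,h-.012) for t in th]
        M=cv2.moments(cv2.convexHull(np.array(Q,np.float32)));return np.array([M['m10']/M['m00'],M['m01']/M['m00']])
    e=cen(mk);i=min(ok,key=lambda i:np.hypot(*(c[i]-e)))
    q=least_squares(lambda p:cen(p)-c[i],mk,diff_step=1e-2).x
    print(cam,k,np.round((q-mk)*1e3,1),'mm',s[i][4])
cv2.imwrite('pics/c2.png',np.vstack([cv2.resize(cv2.imread('pics/t2.png')[100:270,180:450],None,fx=2,fy=2)[:280],cv2.resize(cv2.imread('pics/s2.png')[120:260,180:450],None,fx=2,fy=2)]))
E
```

```text
top a [2.5 0.2] mm 214
top b [1.9 0.5] mm 290
top c [2.4 0. ] mm 389
top d [ 2.1 -0.1] mm 498
side a [ 0.7 -1.4] mm 232
side b [-0.  -0.3] mm 256
side c [ 0.5 -0.7] mm 277
side d [ 0.3 -0.6] mm 292
```

View pics/c2.png

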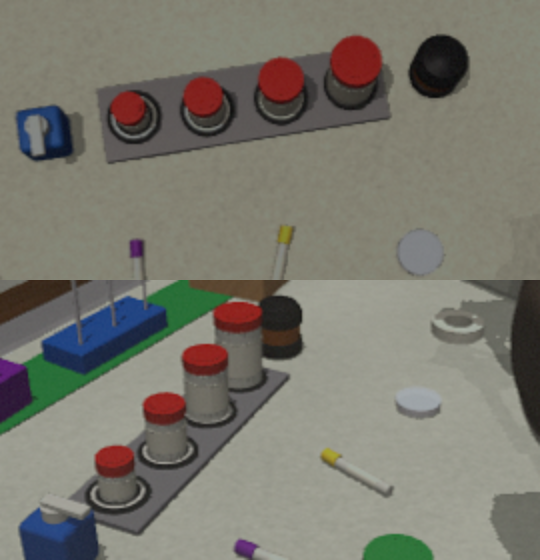

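All four pots stand upright and centred on their marks to within about 3 mm. The tallest is next to the reader, and the arm is clear.

```bash
python3 -c "
from workcell import *
print(sign_off())"
```

```text
the job is handed in; nothing more can be done
None
```

Job handed in: D, C, B and A stand upright and released on marks 4, 3, 2 and 1, tallest next to the reader and within about 3 mm of centre by the cameras; it took about 25.5 s, and the hand-in gave no verdict.

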